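Close the vacuum valve and snap the red tag hook onto its lever

TASK

Swing the yellow valve lever fully closed, then tag the valve out: take the red-handled snap hook from its rack and press it, gently, over the outer bar of the metal eye at the end of the lever, until its sprung gate has snapped shut again and the hook hangs captive on that bar. Leave the lever closed and everything else where it is, the green hook included; neither the lever nor the hook may be forced (20 N is plenty).

Things in the scene. Friction and masses are not known exactly. Their poses are not given: they have to be found in the camera images.
- valve: Stainless shut-off valve in a pipe on two feet, fixed to the bench. Origin on the bench under the lever's upright pivot. The pipe (36 mm diameter, axis 75 mm up, flanges up to 103 mm) runs along the valve's y from -100 to +130 mm. The lever, 150 mm up, with its eye and clamp (top at most 167 mm) is its highest part.
- lever (a joint): Angle of the valve lever about its pivot: 0 = open, lever along the valve's +y; grows anticlockwise seen from above; pi/2 = closed, at its stop, lever along the valve's -x (towards the robot). Friction about 0.4 N m (3 N at the eye); it stays where it is left. Starts at 0 to 0.5.
- eye (a point): NOMINAL middle of the eye's outer bar, 150 mm from the pivot and 150 mm up. The eye, a level 60 by 56 mm frame of 10 mm round bar at the arm's end, sits fast in a two-way clamp: the real bar is up to 8 mm farther in or out (along y) and up to 8 mm higher or lower than this point. Find it by touch. Axes turn with the lever: x along the bar, y outwards, z up. Under it only parts below 17 mm.
- red_hook: Flat steel snap hook, 140 g, upright in the rack, red handle up, mouth down. Frame: x in its plane from gate hinge to nose, y across (10 to 12 mm thick), z up; origin at gate height. Hinge lug x -36 to -24, down to z -9 mm. The straight gate, 6 mm thick, lies on z = 0 from its hinge at x -28 to its tip at x 4 and opens only upwards into the hook.
- red_hook_nose (a point): Middle of the blunt, flat lower end of the hook's nose (12 by 12 mm), at x 12, z -9 mm of the hook. The nose rises from it to the roof; its inner face is at x = 6. Gate and nose form the mouth: the bar must meet the gate, not the nose's blunt end, and enters between gate and nose.
- red_hook_seat (a point): Where the axis of a 10 mm bar lies when fully home under the hook's roof: x 0, z 26 mm of the hook. The roof falls off towards the hinge. A bar sliding up along the nose lets the gate snap shut below it at z about 23; with the bar axis at x below about -2 the roof touches first and the gate stays open.
- red_hook_grip (a point): Middle of the red handle: a plain block 26 (x) by 16 (y) by 46 mm high, centred 71 mm above the hook's origin; axes as the hook's. Below it a steel neck 14 by 12 mm goes down to the hook's roof (top at 41 mm).
- red_hook_gate (a joint): Angle of the red hook's gate: 0 = shut (its sprung rest), positive = pressed inwards, at most 1.15 rad. Spring moment 0.07 N m shut plus 0.03 N m per rad: 3 to 5 N on a bar, down at first, then sideways (away from the nose) until it drops to nothing at the snap; more near the hinge. Hook, gate and eye are polished steel (friction about 0.2).
- green_hook: The same snap hook with a green handle in the other slot of the rack; bystander.
- rack: Aluminium rack, 84 by 156 mm, fixed; origin under its centre. Two slots 84 mm apart along its y, 34 mm high over all; which hook stands in which slot varies. Each hook stands 22 mm deep in its slot (2 to 4 mm of play) with its x along the rack's x, and is drawn straight up.
- blank_flange: Loose steel disc, 55 mm diameter, 12 high; bystander.
- clamp_ring: Loose aluminium ring, 64 mm diameter, 16 high; bystander.
- adapter: Loose steel pipe adapter, 55 mm diameter, 63 high; bystander.
- driver: Loose screwdriver with blue handle; bystander.
- wash_bottle: Loose white bottle with red cap, 60 mm diameter, 150 high; bystander.
- seal_jar: Loose amber jar, 60 mm diameter, 70 high; bystander.

How it is judged:
On the way, in this order (a step that is already met when the one before it is completed fails the run):
1. the valve lever is fully closed (value of joint lever above 1.5 rad), for 0.2 s.
2. with the lever closed, the red hook's gate is pressed open on the eye's outer bar (value of joint lever above 1.5 rad and value of joint red_hook_gate above 0.25 rad and contact force between red_hook and valve above 0.5 N), for 0.05 s.
At the end, for the whole second after the job is handed in: Lever above 1.5 rad; the outer bar through the red hook (nominal eye in the hook's frame: x -31 to 13, z -4 to 38, y -30 to 30 mm; bar within 0.6 rad of square), gate shut (below 0.06 rad), the hook's weight on the lever, at rest (below 30 mm/s, 0.5 rad/s) (value of joint lever above 1.5 rad and value of joint red_hook_gate below 0.06 rad and x of eye in the frame of red_hook between -0.031 and 0.013 m and z of eye in the frame of red_hook between -0.004 and 0.038 m and y of eye in the frame of red_hook between -0.03 and 0.03 m and angle between the x axis of eye and the y axis of red_hook, either way round below 0.6 rad and contact force between red_hook and valve above 0.3 N and linear speed of red_hook below 0.03 m/s and angular speed of red_hook below 0.5 rad/s); the robot touches nothing.
It fails at once if the red hook and the valve or lever press on each other with more than 30 N (contact force between red_hook and valve above 30 N).
It fails at once if the robot presses on the valve or lever with more than 25 N (contact force between any of the fingers, the arm and valve above 25 N).
It fails at once if a bystander is moved by more than 30 mm (distance of any of green_hook, blank_flange, clamp_ring, adapter, driver, wash_bottle, seal_jar from where it was at the start of the episode above 0.03 m).
It also fails if it takes over 72 s, if anything falls off the work surface, if the arm or the gripper's body presses on something with over 40 N, if the wrist force passes 120 N, or if a joint passes its speed limit or range.

ROBOT

A 6-joint arm with a two-finger parallel gripper is mounted at the origin on the work surface. World frame = base frame: x ahead of the robot, y to its left, z up, the work surface at z = 0. Lengths are in m, angles in rad, forces in N, time in s.
With the tool pointing down it reaches from about 0.4 to 0.825 m from the base axis. Payload 7 kg.
Tool frame: the origin (TCP) lies midway between the tips of the shut fingers; the grasp point (between the pads) lies 19 mm behind it; z points along the fingers, y is the line along which they close (so a half turn about z gives the same grasp; the last joint's range is limited). The gripper opens to 88 mm and grips with 3 to 60 N. Pads are 19 mm wide; open, the fingers measure 130 mm over their backs; the gripper's body (78 mm by 193 mm) begins 47 mm behind the grasp point.
Start: joints at [1.562, 0.359, 0.012, 0, -1.224, -0.288], TCP at [0.197, 0.645, 0.227] pointing down, gripper open.
Joint ranges: [-3.07, 3.07], [-1.43, 2.12], [-1.02, 1.25], [-3.03, 1.67], [-3.05, -0], [-3.03, 3.03]. Speed limits (rad/s): [2.39, 2.39, 3.01, 3.14, 3.14, 3.14].

INTERFACE

Orientations are given as [roll, pitch, yaw] about the fixed x, y, z axes, in that order (R = Rz(yaw) Ry(pitch) Rx(roll)).
In Python, from station import arm, grab_frame, camera_params, spot_in gives the robot as it stands.
- The arm moves only by the shell command python3 -m jog 'ROWS' [FORCE]. ROWS is JSON, a list that holds one entry, the list of rows, each a list of 7 numbers: the shift along the tool's x, y, z in mm, then the turn, a rotation vector about the tool's x, y, z in rad, then the finger opening in mm, from 0 to 87.6. In form: [[[x, y, z, wx, wy, wz, fingers], ...]]. A call has 1 to 20 rows; each row is the pose to reach, as a shift and turn from the pose commanded when the call began, along the tool's axes at that moment; what a row does not reach only later rows make up. A row lasts 1/8 s, in which the tool goes at most 62.5 mm and 10.7 degrees, less where a joint would pass 70% of its speed; a pose out of reach is approached as far as the arm can. A call with a gripper value outside its range is refused whole. The fingers move at their own pace and stop on an object; FORCE is the grip in N (left out, the last holds). Time passes only in rows, so rows that repeat a pose let the fingers close. It gives the time, the measured TCP pose, the force, the opening and the grip force at its end, in the units of the state.
- arm.get_state(): the state, without advancing time (a new reading comes with each control period).
- grab_frame(name): name is "side" or "top" or "wrist"; returns (picture, depth): 420x560x3 uint8, blue, green, red; 420x560 float32, m along the optical axis (not along the pixel's ray), 0 where there is no reading.
- camera_params(name): a dict with "mtx" (3x3 intrinsics, pixels), "R" (3x3) and "t" (3): a world point X has camera coordinates R X + t. Camera axes: x right, y down, z forward; pixel columns grow to the right and rows downward; lengths in m; the calibration is good to about 2 mm. A picture is of the moment at which its call begins: read the wrist's pose just before it. camera_params takes no time and is no camera call; for the wrist camera it gives the pose at the moment of the call.
- arm.job_done(): hands the job in; it is judged then, once.
Trained networks look in the newest picture that a camera, given by its name, has taken for a name from the list of things; names that differ only in an ending like _2 or _b are one class to them, and where a whole thing is asked for, a point or a joint stands for the part that bears it (a point fixed in the world has none). Each returns a list of dicts, best first, with "confidence" (0 to 1); they miss things now and then, are a little off and sometimes report something else, mostly with a low value. They report only what shows in the picture. A call takes as long as a camera call.
- spot_in(query, camera): "uv" ([column, row] in pixels, amid what is visible of it).
The state is a dict: "t": time; "q": joint angles; "qd": joint speeds; "joint_efforts": joint torques, N m; "eef_pos": TCP position; "ee_rot": TCP orientation; "force": force on the tool from outside, world axes, zero at the start; "moment": the same for the moment, N m; "width": finger opening in m; "gripper_force": force on a finger pad.
Only numpy, scipy, OpenCV 4.12 (cv2) and the standard library are available. Lean on these libraries where they do the work, as an engineer would, in place of code of your own. Each camera call takes 0.05 s, during which the arm holds its last target. There are 200 camera calls.

## Working session

There is one attempt and no reset: what is moved stays moved. The work goes in short steps, Python scripts to look and compute and a shell command to move; the robot and the scene stay as the last step left them, time stands still between calls to the robot, and variables do not carry over. Pictures are saved under pics/ and viewed, at most 10 in all, crops included, and the job is handed in when it is done.

```bash
mkdir -p pics; ls
cat > h.py <<'E'
import numpy as np, cv2
from station import arm, grab_frame, camera_params, spot_in
from scipy.spatial.transform import Rotation as Ro
def w(uv,d,c):
    K=np.array(c["mtx"]);p=np.linalg.inv(K)@[uv[0],uv[1],1]*d
    return np.array(c["R"]).T@(p-np.array(c["t"]))
def cloud(d,c):
    v,u=np.mgrid[:420,:560];K=np.array(c["mtx"])
    P=np.stack([u,v,np.ones_like(u)],-1)@np.linalg.inv(K).T*d[...,None]
    P=(P-np.array(c["t"]))@np.array(c["R"]); P[d<=0]=np.nan; return P
def Rt(s): return Ro.from_euler('xyz',s["ee_rot"]).as_matrix()
E
python3 - <<'E'
from h import *
s=arm.get_state();print(s)
for n in("top","side"):
    c=camera_params(n);im,d=grab_frame(n);cv2.imwrite(f"pics/{n}0.png",im);np.savez(f"{n}0.npz",im=im,d=d,P=cloud(d,c))
    P=cloud(d,c)
    for q in("valve","eye","lever","red_hook","red_hook_grip","green_hook","rack"):
        for r in spot_in(q,n)[:2]:
            u,v=map(int,np.round(r["uv"]));print(n,q,r["uv"],round(r["confidence"],2),P[v,u].round(3))
E
```

```text
pics
{'t': 0.0, 'q': array([ 1.56209016e+00,  3.59418523e-01,  1.10685173e-02, -3.29886025e-04,
       -1.22408263e+00, -2.88090148e-01]), 'qd': array([-0.00102949, -0.00284106, -0.00023546,  0.00113712,  0.00040007,
       -0.00011366]), 'joint_efforts': array([-1.34668764e-03, -5.82711196e+01,  2.93064219e+01,  6.99761957e+00,
        7.26358965e-03, -1.56433121e-04]), 'eef_pos': array([0.19730578, 0.64502215, 0.22561007]), 'ee_rot': array([ 3.13993566e+00, -1.67622482e-04, -2.96908531e-01]), 'force': array([-0.48862165, -0.85073604, -0.39295489]), 'moment': array([ 0.02776716, -0.00631955, -0.04702514]), 'gripper_force': 0.0, 'width': 0.08749137453992592}
top valve [267.9, 178.4] 0.66 [0.588 0.072 0.104]
top eye [242.0, 168.5] 0.84 [0.599 0.132 0.168]
top lever [244.7, 168.4] 0.6 [0.599 0.125 0.169]
top red_hook [380.4, 211.1] 0.74 [ 0.5   -0.214  0.089]
top red_hook_grip [377.9, 211.6] 0.75 [ 0.509 -0.228  0.011]
top green_hook [410.8, 208.4] 0.53 [ 0.509 -0.3    0.07 ]
top rack [393.1, 216.6] 0.72 [ 0.495 -0.27   0.007]
side valve [308.1, 215.3] 0.58 [0.569 0.018 0.101]
side valve [337.1, 295.5] 0.53 [ 0.502 -0.234  0.082]
side eye [301.5, 174.6] 0.81 [0.6   0.116 0.156]
side eye [339.1, 338.4] 0.31 [ 0.491 -0.272  0.01 ]
side lever [303.3, 177.5] 0.84 [0.597 0.103 0.155]
side lever [339.4, 340.6] 0.51 [ 0.469 -0.302  0.044]
side red_hook [335.0, 296.5] 0.82 [ 0.497 -0.233  0.083]
side red_hook [302.0, 175.8] 0.19 [0.599 0.113 0.155]
side red_hook_grip [340.7, 339.1] 0.62 [ 0.481 -0.292  0.032]
side green_hook [358.9, 329.2] 0.73 [ 0.497 -0.317  0.078]
side rack [340.9, 340.0] 0.6 [ 0.478 -0.295  0.034]
```

Run:
```python
import cv2,numpy as np
a=cv2.imread("pics/top0.png");b=cv2.imread("pics/side0.png")
cv2.imwrite("pics/tz.png",cv2.resize(a[90:300,190:470],None,fx=2.8,fy=2.8,interpolation=cv2.INTER_CUBIC))
```

```text
(no output)
```

View pics/tz.png

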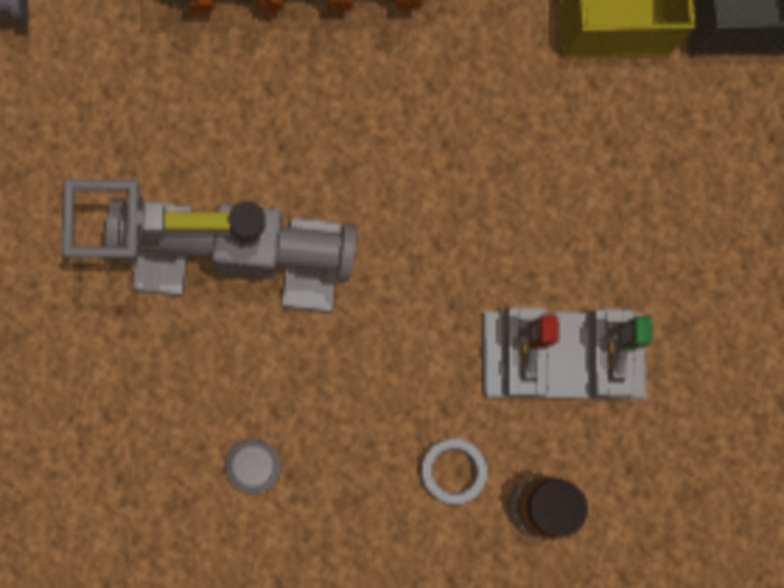

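View pics/side0.png

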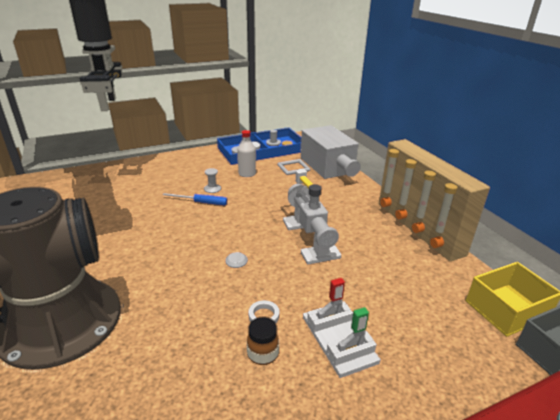

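The top crop shows the valve with its lever along +y: pivot at px (278,169), eye at about (226,168). It also shows the rack with red at about (384,207) and green at about (418,207). The flange, ring and jar are nearer the robot. The path of the eye towards -x looks free.

Run:
```python
from h import *
z=np.load("top0.npz");P=z["P"];im=z["im"].astype(int)
z2=np.load("side0.npz");P2=z2["P"];im2=z2["im"].astype(int)
def st(n,Q): 
    if len(Q): print(n,len(Q),np.median(Q,0).round(4),np.nanmin(Q,0).round(3),np.nanmax(Q,0).round(3))
def sel(P,x0,x1,y0,y1,z0,z1): return (P[...,0]>x0)&(P[...,0]<x1)&(P[...,1]>y0)&(P[...,1]<y1)&(P[...,2]>z0)&(P[...,2]<z1)
for n,P_,I in(("top",P,im),("side",P2,im2)):
    b,g,r=I[...,0],I[...,1],I[...,2]
    m=sel(P_,.4,.75,-.1,.3,.135,.175);st(n+" lever all",P_[m])
    st(n+" yellow",P_[m&(r>120)&(g>120)&(b<60)])
    k=m&(r<70);st(n+" knob",P_[k])
    e=m&(P_[...,1]>.11);st(n+" eye",P_[e]);
    if e.sum()>5: print(cv2.minAreaRect(P_[e][:,:2].astype(np.float32)*1000))
    p=sel(P_,.5,.7,-.15,.25,.085,.098); 
    Q=P_[p][:,:2];st(n+" pipe",P_[p]); 
    u,s,vt=np.linalg.svd(Q-Q.mean(0));print("pipe dir",vt[0],Q.mean(0))
    k=sel(P_,.4,.6,-.4,-.1,.004,.05);print("rack",cv2.minAreaRect(P_[k][:,:2].astype(np.float32)*1000))
    m=sel(P_,.4,.6,-.4,-.1,.05,.14)
    st(n+" red",P_[m&(r>1.8*g)&(r>1.8*b)&(r>90)]);st(n+" green",P_[m&(g>1.5*r)&(g>1.3*b)])
    t=sel(P_,.4,.6,-.4,-.1,.105-.035,.14);st(n+" hook tops",P_[t])
```

```text
top lever all 803 [0.5992 0.1325 0.1592] [0.568 0.031 0.135] [0.639 0.206 0.17 ]
top yellow 110 [0.6015 0.0908 0.1548] [0.595 0.063 0.151] [0.608 0.117 0.159]
top knob 158 [0.5945 0.0482 0.1594] [0.568 0.034 0.136] [0.615 0.148 0.163]
top eye 511 [0.6012 0.1526 0.1599] [0.568 0.111 0.135] [0.639 0.206 0.17 ]
((602.69189453125, 159.05563354492188), (95.55459594726562, 69.32081604003906), 88.2668685913086)
top pipe 525 [0.5952 0.0121 0.091 ] [ 0.561 -0.054  0.085] [0.64  0.175 0.098]
pipe dir [-0.10596952 -0.99436938] [0.59395368 0.04171708]
rack ((492.6617126464844, -247.2362518310547), (297.72076416015625, 196.23831176757812), 87.26383972167969)
top red 52 [ 0.5065 -0.2222  0.1138] [ 0.496 -0.228  0.11 ] [ 0.517 -0.215  0.117]
top green 52 [ 0.5037 -0.3052  0.1142] [ 0.492 -0.314  0.111] [ 0.515 -0.299  0.117]
top hook tops 241 [ 0.5027 -0.2981  0.1108] [ 0.49  -0.314  0.07 ] [ 0.518 -0.214  0.117]
side lever all 557 [0.5955 0.1166 0.1569] [0.566 0.025 0.135] [0.635 0.202 0.169]
side yellow 11 [0.5931 0.0937 0.1499] [0.591 0.073 0.148] [0.595 0.11  0.153]
side knob 64 [0.5896 0.0314 0.15  ] [0.582 0.025 0.141] [0.602 0.046 0.157]
side eye 322 [0.5957 0.1423 0.1586] [0.566 0.11  0.136] [0.635 0.202 0.169]
((600.9810180664062, 156.16624450683594), (92.2906723022461, 68.92984771728516), 89.58375549316406)
side pipe 536 [0.5939 0.015  0.0916] [ 0.561 -0.059  0.085] [0.636 0.176 0.098]
pipe dir [-0.11748713 -0.99307441] [0.59338982 0.04123553]
rack ((480.4110107421875, -232.7122344970703), (121.90787506103516, 247.82078552246094), 16.402591705322266)
side red 179 [ 0.4959 -0.2299  0.1087] [ 0.491 -0.234  0.071] [ 0.516 -0.218  0.116]
side green 194 [ 0.4916 -0.3131  0.1091] [ 0.488 -0.318  0.07 ] [ 0.511 -0.304  0.116]
side hook tops 675 [ 0.4991 -0.3046  0.0989] [ 0.488 -0.319  0.07 ] [ 0.517 -0.217  0.116]
```

```bash
python3 -m jog '[[[590,323,0,0,0,1.31,0],[590,323,0,0,0,1.31,0],[590,323,0,0,0,1.31,0],[590,323,0,0,0,1.31,0],[590,323,0,0,0,1.31,0],[590,323,0,0,0,1.31,0],[590,323,0,0,0,1.31,0],[590,323,0,0,0,1.31,0],[590,323,0,0,0,1.31,0],[590,323,0,0,0,1.31,0],[590,323,0,0,0,1.31,0],[590,323,0,0,0,1.31,0],[590,323,0,0,0,1.31,0],[590,323,0,0,0,1.31,0],[590,323,0,0,0,1.31,0],[590,323,0,0,0,1.31,0]]]' 20
python3 - <<'E'
from h import *
s=arm.get_state();print(s["q"].round(3),s["eef_pos"],s["ee_rot"])
c=camera_params("wrist");im,d=grab_frame("wrist");P=cloud(d,c);np.savez("w1.npz",im=im,d=d,P=P);cv2.imwrite("pics/w1.png",im)
print("cam at",-np.array(c["R"]).T@c["t"],np.array(c["R"])[2])
E
```

```text
t: 2.8
eef_pos: [0.6668, 0.1648, 0.2269]
ee_rot: [-3.141, 0.0, -1.606]
force: [0.0, 1.0, 0.5]
width: 0.0003
gripper_force: 0.0
[ 0.525  0.378  0.041 -0.    -1.234 -0.56 ] [0.66682057 0.16478021 0.22689664] [-3.14124244e+00  2.60587609e-04 -1.60563073e+00]
cam at [0.66407101 0.09126287 0.38447798] [ 0.01072009  0.27377179 -0.96173494]
```

View pics/w1.png

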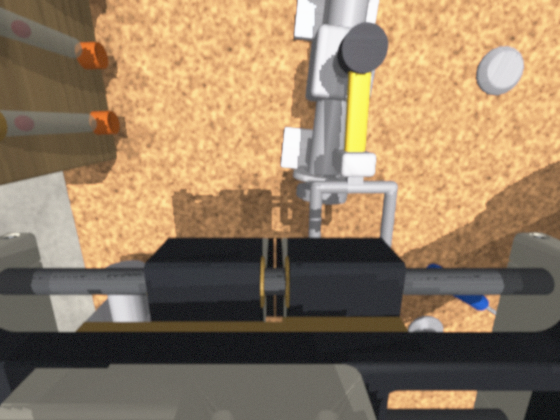

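The wrist view shows the knob at (364,48), the yellow arm (357,115), the clamp (358,165), and the eye's inner bar and sides (312–395, 187). The fingers are clear on the left, on the +x side.

Run:
```python
from h import *
z=np.load("w1.npz");P=z["P"];im=z["im"].astype(int)
b,g,r=[im[...,i] for i in range(3)];V=np.mgrid[:420,:560];
y=(r>150)&(g>150)&(b<90)&(V[0]<160)&(V[1]>320)&(V[1]<380)
Q=P[y];Q=Q[~np.isnan(Q[:,0])];print("yellow",len(Q),np.median(Q,0));u,s,vt=np.linalg.svd(Q[:,:2]-Q[:,:2].mean(0));print(vt[0])
k=(r<75)&(g<75)&(V[0]<75)&(V[1]>335)&(V[1]<392)&(P[...,2]>.12);print("knob",np.nanmedian(P[k],0),np.nanmin(P[k],0),np.nanmax(P[k],0))
for n,(v0,v1,u0,u1) in {"inner bar":(180,196,325,388),"right side":(198,240,380,400),"left side":(198,232,306,324),"clamp":(155,175,342,374)}.items():
    q=P[v0:v1,u0:u1].reshape(-1,3);q=q[q[:,2]>.125];print(n,len(q),np.median(q,0).round(4),np.percentile(q,[2,98],axis=0).round(4).tolist())
q=P[0:160,320:385].reshape(-1,3)
q=P.reshape(-1,3);q=q[(q[:,2]>.087)&(q[:,2]<.095)&(q[:,0]>.5)&(q[:,0]<.66)&(q[:,1]<.17)];u,s,vt=np.linalg.svd(q[:,:2]-q[:,:2].mean(0));print("pipe",len(q),vt[0],q.mean(0))
```

```text
yellow 268 [0.60808396 0.08660741 0.15373872]
[0.00785528 0.99996915]
knob [0.61397018 0.05119264 0.1512822 ] [0.60838783 0.03891939 0.1237341 ] [0.6162388  0.0581349  0.16005549]
inner bar 841 [0.6019 0.1427 0.1592] [[0.5779, 0.1379, 0.1546], [0.6255, 0.1488, 0.161]]
right side 547 [0.5756 0.1694 0.159 ] [[0.5698, 0.1529, 0.1543], [0.5791, 0.1873, 0.1611]]
left side 416 [0.6342 0.1645 0.1592] [[0.6291, 0.1508, 0.1557], [0.6387, 0.1786, 0.161]]
clamp 638 [0.6035 0.1241 0.1664] [[0.5921, 0.1171, 0.1646], [0.6147, 0.1314, 0.1678]]
pipe 2757 [0.15584024 0.98778227] [0.60801881 0.08008318 0.0910414 ]
```

```bash
cat >> h.py <<'E'
def tool(target,s=None,yaw=None):
    s=s or arm.get_state();R=Rt(s);d=R.T@(np.array(target)-s["eef_pos"])*1000
    w=None if yaw is None else -((yaw-s["ee_rot"][2]+np.pi)%(2*np.pi)-np.pi)
    return d.round(1),(None if w is None else round(w,3))
E
python3 - <<'E'
from h import *
p=np.array([.602,.046])
for a in list(np.arange(0,1.35,.13))+[1.40,1.45]:
    e=np.array([-np.sin(a),np.cos(a)]);t=np.array([-np.cos(a),-np.sin(a)])
    x=p+.12*e-.056*t;print(round(a,2),x.round(3),*tool([*x,.137],yaw=a-np.pi/2))
E
```

```text
0.0 [0.658 0.166] [-1.1  9.  89.8] -0.035
0.13 [0.642 0.172] [-6.7 25.2 89.8] -0.165
0.26 [0.625 0.176] [-10.3  42.   89.8] -0.295
0.39 [0.608 0.178] [-11.6  59.2  89.8] -0.425
0.52 [0.591 0.178] [-10.7  76.4  89.8] -0.555
0.65 [0.574 0.175] [-7.5 93.3 89.8] -0.685
0.78 [0.557 0.171] [ -2.2 109.7  89.8] -0.815
0.91 [0.542 0.164] [  5.2 125.2  89.8] -0.945
1.04 [0.527 0.155] [ 14.5 139.6  89.8] -1.075
1.17 [0.513 0.144] [ 25.6 152.8  89.8] -1.205
1.3 [0.501 0.132] [ 38.4 164.3  89.7] -1.335
1.4 [0.493 0.122] [ 49.1 172.   89.7] -1.435
1.45 [0.49  0.116] [ 54.8 175.5  89.7] -1.485
```

```bash
python3 -m jog '[[[0,0,45,0,0,0,0],[0,0,89,0,0,0,0],[0,0,89,0,0,0,0],[-1,5,89,0,0,-0.035,0],[-4,16,89,0,0,-0.1,0],[-7,25,89,0,0,-0.165,0],[-10,42,89,0,0,-0.295,0],[-11.5,59,89,0,0,-0.425,0],[-10.5,76,89,0,0,-0.555,0],[-7.5,93,89,0,0,-0.685,0],[-2,110,89,0,0,-0.815,0],[5,125,89,0,0,-0.945,0],[14.5,139.5,89,0,0,-1.075,0],[25.5,153,89,0,0,-1.205,0],[38.5,164,89,0,0,-1.335,0],[38.5,164,89,0,0,-1.335,0]]]'
python3 - <<'E'
from h import *
s=arm.get_state();print(s["q"].round(3))
c=camera_params("top");im,d=grab_frame("top");P=cloud(d,c);cv2.imwrite("pics/t1.png",im)
I=im.astype(int);m=(I[...,2]>120)&(I[...,1]>120)&(I[...,0]<60)&(P[...,2]>.14)&(P[...,2]<.17);Q=P[m];print(len(Q),np.median(Q,0));u,ss,vt=np.linalg.svd(Q[:,:2]-Q[:,:2].mean(0));print(vt[0])
E
```

```text
t: 4.85
eef_pos: [0.5027, 0.132, 0.1403]
ee_rot: [-3.138, -0.003, -0.271]
force: [0.6, 1.1, 1.4]
width: 0.0005
gripper_force: 0.0
[ 0.635  0.177 -0.451  0.001 -0.937  0.664]
126 [0.56081397 0.05888842 0.15454893]
[-0.94797146  0.31835533]
```

```bash
python3 -m jog '[[[-2.5,6,0,0,0,-0.05,0],[-5,12,0,0,0,-0.1,0],[-5.5,15,0,0,0,-0.12,0],[-5.5,15,0,0,0,-0.12,0]]]'
python3 -m jog '[[[-0.5,1.5,0,0,0,0,0],[-1,3,0,0,0,0,0],[-1,3,0,0,0,0,0]]]'
```

```text
t: 5.4
eef_pos: [0.4934, 0.1191, 0.1382]
ee_rot: [-3.141, -0.001, -0.153]
force: [0.1, 4.2, 1.4]
width: 0.0007
gripper_force: 1.6
t: 5.78
eef_pos: [0.4912, 0.1156, 0.1376]
ee_rot: [3.142, -0.0, -0.152]
force: [0.2, 0.9, 1.9]
width: 0.0005
gripper_force: 1.4
```

```bash
python3 -m jog '[[[-0.5,1.5,0,0,0,0,0],[-1,3,0,0,0,0,0],[-1,3,0,0,0,0,0]]]'
python3 - <<'E'
from h import *
c=camera_params("top");im,d=grab_frame("top");P=cloud(d,c)
I=im.astype(int);m=(I[...,2]>120)&(I[...,1]>120)&(I[...,0]<60)&(P[...,2]>.14)&(P[...,2]<.17);Q=P[m];print(len(Q),np.median(Q,0));u,ss,vt=np.linalg.svd(Q[:,:2]-Q[:,:2].mean(0));print(vt[0],np.arctan2(abs(vt[0][0]),abs(vt[0][1])))
E
```

```text
t: 6.15
eef_pos: [0.4896, 0.1127, 0.1375]
ee_rot: [3.142, 0.0, -0.152]
force: [1.5, 1.0, 1.8]
width: 0.0006
gripper_force: 1.3
124 [0.55882627 0.05340338 0.15460373]
[-0.98740962  0.15818422] 1.4119448837020248
```

```bash
python3 -m jog '[[[-0.5,1.5,0,0,0,-0.03,0],[-1,3,0,0,0,-0.05,0],[-1,3,0,0,0,-0.05,0]]]'
python3 -m jog '[[[0,1,0,0,0,0,0],[0,2,0,0,0,0,0],[0,2,0,0,0,0,0]]]'
```

```text
t: 6.58
eef_pos: [0.4878, 0.1098, 0.1374]
ee_rot: [3.141, 0.001, -0.102]
force: [-0.8, 3.7, 0.5]
width: 0.0006
gripper_force: 1.5
t: 6.95
eef_pos: [0.4878, 0.1092, 0.1374]
ee_rot: [-3.14, 0.0, -0.102]
force: [-3.5, 9.2, -0.2]
width: 0.0004
gripper_force: 4.7
```

```bash
python3 -m jog '[[[0,-15,0,0,0,0,0],[0,-25,0,0,0,0,0],[0,-25,-50,0,0,0,0],[0,-25,-100,0,0,0,30],[-34,40,-100,0,0,-0.1,60],[-34,100,-100,0,0,-0.1,60],[-34,160,-100,0,0,-0.1,60],[-34,220,-100,0,0,-0.1,60],[-34,280,-100,0,0,-0.1,60],[-34,333,-100,0,0,-0.1,60],[-34,333,-100,0,0,-0.1,60],[-34,333,-100,0,0,-0.1,60]]]'
python3 - <<'E'
from h import *
s=arm.get_state();print(s["q"].round(3),s["eef_pos"],s["ee_rot"])
c=camera_params("wrist");im,d=grab_frame("wrist");P=cloud(d,c);np.savez("w2.npz",im=im,d=d,P=P);cv2.imwrite("pics/w2.png",im)
for n in("top","side"):
    c=camera_params(n);im,d=grab_frame(n);np.savez(n+"1.npz",im=im,d=d,P=cloud(d,c))
P=np.load("top1.npz")["P"];I=np.load("top1.npz")["im"].astype(int)
m=(I[...,2]>120)&(I[...,1]>120)&(I[...,0]<60)&(P[...,2]>.14)&(P[...,2]<.17);Q=P[m];print(len(Q),np.median(Q,0));u,ss,vt=np.linalg.svd(Q[:,:2]-Q[:,:2].mean(0));print(vt[0],np.arctan2(abs(vt[0][0]),abs(vt[0][1])))
for n in("top1","side1"):
    P=np.load(n+".npz")["P"];q=P.reshape(-1,3);q=q[(q[:,2]>.143)&(q[:,2]<.17)&(q[:,0]>.42)&(q[:,0]<.53)&(q[:,1]>0)&(q[:,1]<.13)]
    print(n,len(q),cv2.minAreaRect((q[:,:2]*1000).astype(np.float32)),np.percentile(q[:,2],[5,50,95]))
    k=q[q[:,0]<.458];print(np.median(k,0),np.polyfit(k[:,1],k[:,0],1))
E
```

```text
t: 8.45
eef_pos: [0.4202, -0.2198, 0.2373]
ee_rot: [3.142, 0.001, -0.003]
force: [0.5, 0.4, -0.5]
width: 0.0598
gripper_force: 0.0
[-0.065  0.015 -0.396  0.    -1.161  1.633] [ 0.42016742 -0.2197824   0.23725824] [ 3.14157109e+00  9.37787805e-04 -2.95221896e-03]
93 [0.5639732  0.05120153 0.15456809]
[-0.99198452  0.12635946] 1.4440981698800384
top1 375 ((483.45538330078125, 70.38323974609375), (59.45562744140625, 88.270751953125), 88.87788391113281) [0.15592158 0.1601152  0.16746992]
[0.44625331 0.07227385 0.15947802] [0.15832121 0.43487504]
side1 246 ((470.61907958984375, 58.014259338378906), (70.66410827636719, 63.91712188720703), 82.817138671875) [0.15298068 0.15851481 0.16120717]
[0.4446978  0.04950125 0.15913706] [0.03823586 0.44363328]
```

View pics/w2.png

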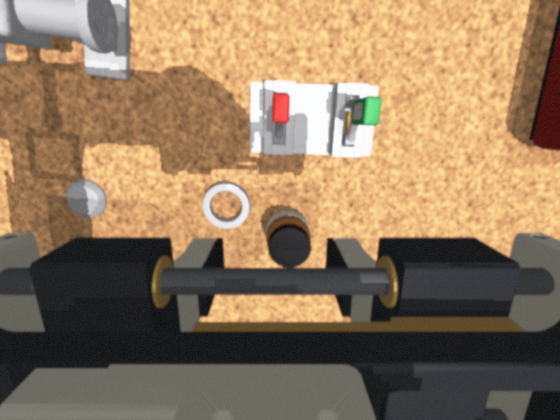

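Run:
```python
from h import *
z=np.load("w2.npz");P=z["P"];im=z["im"]
cv2.imwrite("pics/w2z.png",cv2.resize(im[70:170,235:395],None,fx=5,fy=5,interpolation=cv2.INTER_CUBIC))
I=im.astype(int);b,g,r=[I[...,i] for i in range(3)]
V=np.mgrid[:420,:560];w=(V[0]>70)&(V[0]<170)&(V[1]>235)&(V[1]<395)
def st(n,m):
    q=P[m];q=q[~np.isnan(q[:,0])];print(n,len(q),np.median(q,0).round(4),np.percentile(q,[2,98],axis=0).round(4).tolist());return q
for n,m in(("red",(r>1.8*g)&(r>1.8*b)&(r>90)),("green",(g>1.5*r)&(g>1.3*b))):
    q=st(n+" top",w&m&(P[...,2]>.11));print(cv2.minAreaRect((q[:,:2]*1000).astype(np.float32)));st(n,w&m&(P[...,2]>.06)&(P[...,2]<.105))
q=st("rack",w&(P[...,2]>.004)&(P[...,2]<.04));print(cv2.minAreaRect((q[:,:2]*1000).astype(np.float32)))
for y0,y1 in((-.24,-.20),(-.325,-.29)):
    st("steel hook",w&(P[...,2]>.04)&(P[...,2]<.068)&(P[...,1]>y0)&(P[...,1]<y1))
```

```text
red top 462 [ 0.5059 -0.2248  0.1143] [[0.4937, -0.2321, 0.1123], [0.5179, -0.2177, 0.1159]]
((506.30206298828125, -224.8563232421875), (14.79240894317627, 25.320377349853516), 89.75841522216797)
  return _methods._mean(a, axis=axis, dtype=dtype,
  ret = um.true_divide(
Traceback (most recent call last):
IndexError: index -1 is out of bounds for axis 0 with size 0
```

View pics/w2z.png

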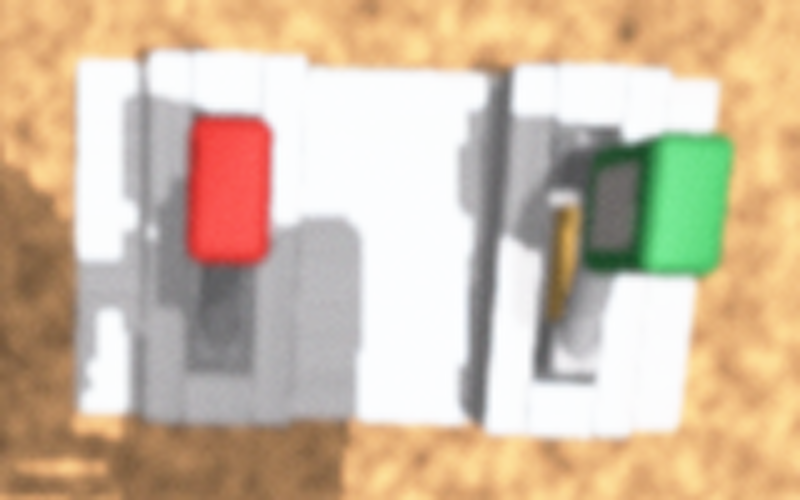

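Run:
```python
from h import *
z=np.load("w2.npz");P=z["P"]
c=camera_params("wrist")
for uv in((279,145),(350,146),(352,95),(281,96)):
    o=w(uv,0,c);f=w(uv,1,c);print(uv,(o+(f-o)*(.034-o[2])/(f[2]-o[2])).round(4))
q=P[70:170,235:395].reshape(-1,3);q=q[(q[:,2]>.004)&(q[:,2]<.04)];print(cv2.minAreaRect((q[:,:2]*1000).astype(np.float32)),q.min(0),q.max(0))
q=P[70:170,235:395].reshape(-1,3);q=q[(q[:,2]>.038)&(q[:,2]<.1)];
for y0,y1 in((-.24,-.20),(-.325,-.28)):
    k=q[(q[:,1]>y0)&(q[:,1]<y1)];print(len(k),np.percentile(k,[2,50,98],axis=0).round(3).tolist())
```

```text
(279, 145) [ 0.4674 -0.224   0.034 ]
(350, 146) [ 0.4661 -0.3102  0.034 ]
(352, 95) [ 0.5243 -0.3084  0.034 ]
(281, 96) [ 0.5232 -0.2261  0.034 ]
((495.3537902832031, -267.15386962890625), (156.2227325439453, 84.2002182006836), 87.91105651855469) [ 0.45155686 -0.34628779  0.00874758] [ 0.53926021 -0.18796342  0.03999633]
188 [[0.471, -0.23, 0.043], [0.481, -0.225, 0.049], [0.492, -0.219, 0.058]]
461 [[0.468, -0.313, 0.04], [0.493, -0.304, 0.057], [0.517, -0.301, 0.099]]
```

```bash
python3 -m jog '[[[43,3,0,0,0,0.03,44],[86,5,0,0,0,0.03,44],[86,5,0,0,0,0.03,44],[86,5,60,0,0,0.03,44],[86,5,120,0,0,0.03,44],[86,5,150,0,0,0.03,44],[86,5,162,0,0,0.03,44],[86,5,162,0,0,0.03,44]]]'
python3 -m jog '[[[0,0,0,0,0,0,30],[0,0,0,0,0,0,20],[0,0,0,0,0,0,5],[0,0,0,0,0,0,5],[0,0,0,0,0,0,5],[0,0,0,0,0,0,5]]]' 40
```

```text
t: 9.6
eef_pos: [0.5065, -0.2244, 0.0758]
ee_rot: [3.141, 0.0, -0.031]
force: [-0.7, -1.3, 0.7]
width: 0.0442
gripper_force: 0.0
t: 10.35
eef_pos: [0.5067, -0.225, 0.0762]
ee_rot: [3.141, -0.001, -0.032]
force: [-2.3, 1.3, 5.8]
width: 0.0153
gripper_force: 40.0
```

```bash
python3 -m jog '[[[0,0,-10,0,0,0,5],[0,0,-30,0,0,0,5],[0,0,-80,0,0,0,5],[0,0,-130,0,0,0,5],[0,0,-174,0,0,0,5],[0,0,-174,0,0,0,5]]]'
python3 - <<'E'
from h import *
s=arm.get_state();c=camera_params("wrist");im,d=grab_frame("wrist");P=cloud(d,c)
im2,d2=grab_frame("side");cv2.imwrite("pics/lift.png",np.vstack([cv2.resize(im[200:420,150:430],(560,440)),]))
P2=cloud(d2,camera_params("side"));I=im2.astype(int);b,g,r=[I[...,i] for i in range(3)]
m=(r>1.8*g)&(r>1.8*b)&(r>90)&(P2[...,2]>.1)&(P2[...,2]<.4)&(P2[...,1]<-.1);print(m.sum(),np.nanmedian(P2[m],0))
ys,xs=np.where(m);print(xs.mean(),ys.mean())
v,u=int(ys.mean()),int(xs.mean());cv2.imwrite("pics/side1.png",cv2.resize(im2[v-60:v+60,u-80:u+80],None,fx=4,fy=4,interpolation=cv2.INTER_CUBIC))
E
```

```text
t: 11.1
eef_pos: [0.508, -0.2254, 0.2539]
ee_rot: [3.14, -0.007, -0.032]
force: [-0.5, 1.0, -1.8]
width: 0.0159
gripper_force: 40.0
2467 [ 0.57737302 -0.56315794  0.15884567]
517.0133765707337 392.7957032833401
```

View pics/side1.png

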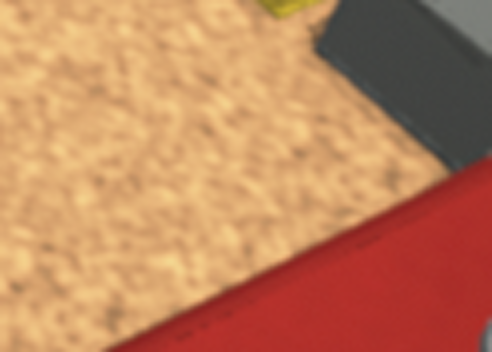

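The crop missed the hook and shows a red object at the bench edge instead. The grip width of 15.9 mm and the -1.8 N show the hook is held, so I'll carry it over.

```bash
python3 -m jog '[[[-14,-60,0,0,0,0.05,5],[-28,-120,0,0,0,0.095,5],[-42,-180,0,0,0,0.095,5],[-56,-240,0,0,0,0.095,5],[-64,-288,0,0,0,0.095,5],[-64,-288,0,0,0,0.095,5],[-64,-288,0,0,0,0.095,5]]]'
python3 - <<'E'
from h import *
s=arm.get_state();print(s["eef_pos"],s["ee_rot"],s["force"])
im2,d2=grab_frame("side");cv2.imwrite("pics/side2.png",cv2.resize(im2[90:230,205:365],None,fx=4,fy=4,interpolation=cv2.INTER_CUBIC))
E
```

```text
t: 12.08
eef_pos: [0.4509, 0.0647, 0.2484]
ee_rot: [3.14, 0.002, -0.126]
force: [-0.1, -0.2, -1.8]
width: 0.0159
gripper_force: 40.0
[0.45085012 0.06472708 0.24844105] [ 3.14011329e+00  2.02988098e-03 -1.25868532e-01] [-0.0811922  -0.18294622 -1.79486087]
```

View pics/side2.png

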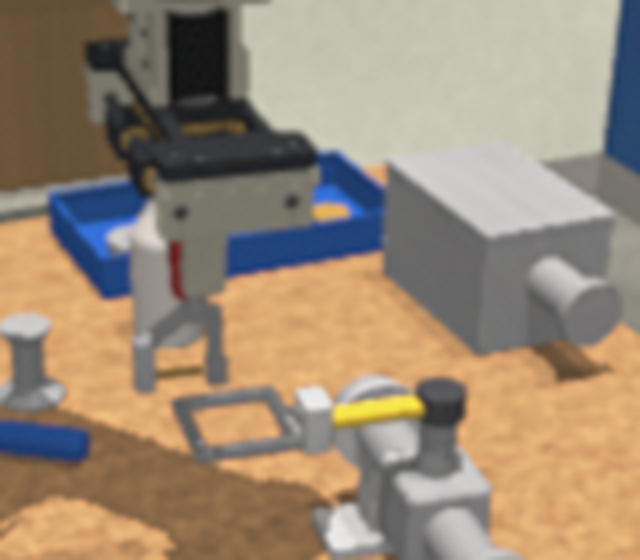

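The side view shows the hook upright in the gripper with its gate at (180,371), nose at (215,380) and hinge lug at (145,375). The eye's outer bar is at about (190,430), below the gate. The lever is closed.

```bash
python3 -m jog '[[[0,0,10,0,0,0,5],[0,0,18,0,0,0,5],[0,0,23,0,0,0,5],[0,0,23,0,0,0,5]]]'
python3 -m jog '[[[0,0,2,0,0,0,5],[0,0,4,0,0,0,5],[0,0,4,0,0,0,5]]]'
```

```text
t: 12.62
eef_pos: [0.4513, 0.0646, 0.226]
ee_rot: [3.141, 0.001, -0.127]
force: [-0.5, 0.2, -1.2]
width: 0.0159
gripper_force: 40.0
t: 13.0
eef_pos: [0.4515, 0.065, 0.2225]
ee_rot: [3.142, 0.0, -0.127]
force: [0.2, -0.3, -1.6]
width: 0.0158
gripper_force: 40.0
```

```bash
python3 -m jog '[[[0,0,1.5,0,0,0,5],[0,0,3,0,0,0,5],[0,0,3,0,0,0,5]]]'
python3 -m jog '[[[0,0,1,0,0,0,5],[0,0,2,0,0,0,5],[0,0,2,0,0,0,5]]]'
python3 -m jog '[[[0,0,1,0,0,0,5],[0,0,2,0,0,0,5],[0,0,2,0,0,0,5]]]'
```

```text
t: 13.38
eef_pos: [0.4514, 0.0649, 0.2194]
ee_rot: [3.141, 0.0, -0.127]
force: [0.2, 0.4, -2.3]
width: 0.0159
gripper_force: 40.0
t: 13.75
eef_pos: [0.4517, 0.065, 0.2178]
ee_rot: [-3.141, -0.0, -0.127]
force: [0.2, -0.2, 0.2]
width: 0.0159
gripper_force: 40.0
t: 14.12
eef_pos: [0.4516, 0.065, 0.2156]
ee_rot: [-3.142, -0.0, -0.127]
force: [-0.6, 0.5, 1.2]
width: 0.0161
gripper_force: 40.0
```

```bash
python3 -m jog '[[[0,0,1.5,0,0,0,5],[0,0,3,0,0,0,5],[0,0,3,0,0,0,5]]]'
python3 -m jog '[[[0,0,2,0,0,0,5],[0,0,4,0,0,0,5],[0,0,4,0,0,0,5]]]'
python3 -m jog '[[[0,0,2,0,0,0,5],[0,0,4,0,0,0,5],[0,0,4,0,0,0,5]]]'
```

```text
t: 14.5
eef_pos: [0.4515, 0.065, 0.2124]
ee_rot: [3.142, 0.0, -0.127]
force: [-0.3, 0.3, 1.4]
width: 0.0158
gripper_force: 40.0
t: 14.88
eef_pos: [0.4511, 0.0649, 0.2082]
ee_rot: [3.141, 0.001, -0.127]
force: [-2.3, 0.1, 0.8]
width: 0.0157
gripper_force: 40.0
t: 15.25
eef_pos: [0.4511, 0.0649, 0.2042]
ee_rot: [3.141, 0.001, -0.127]
force: [-1.8, -0.1, 1.6]
width: 0.0155
gripper_force: 40.0
```

```bash
python3 -m jog '[[[-1,0,0,0,0,0,5],[-2,0,0,0,0,0,5],[-2,0,0,0,0,0,5]]]'
python3 -m jog '[[[-1,0,0,0,0,0,5],[-2,0,0,0,0,0,5],[-2,0,0,0,0,0,5]]]'
python3 -m jog '[[[-0.5,0,0,0,0,0,5],[-1,0,0,0,0,0,5],[-1,0,0,0,0,0,5]]]'
```

```text
t: 15.62
eef_pos: [0.4494, 0.0653, 0.2046]
ee_rot: [-3.141, 0.0, -0.127]
force: [-1.8, 1.2, 1.3]
width: 0.016
gripper_force: 40.0
t: 16.0
eef_pos: [0.4474, 0.0655, 0.2045]
ee_rot: [-3.142, 0.0, -0.127]
force: [-1.6, 0.8, 1.1]
width: 0.016
gripper_force: 40.0
t: 16.38
eef_pos: [0.4465, 0.0656, 0.2045]
ee_rot: [-3.142, 0.0, -0.127]
force: [-2.3, 0.3, 0.8]
width: 0.0162
gripper_force: 40.0
```

```bash
python3 -m jog '[[[-0.5,0,0,0,0,0,5],[-1,0,0,0,0,0,5],[-1,0,0,0,0,0,5]]]'
python3 -m jog '[[[-0.5,0,0,0,0,0,5],[-1,0,0,0,0,0,5],[-1,0,0,0,0,0,5]]]'
python3 -m jog '[[[-0.5,0,0,0,0,0,5],[-1,0,0,0,0,0,5],[-1,0,0,0,0,0,5]]]'
```

```text
t: 16.75
eef_pos: [0.4455, 0.0657, 0.2045]
ee_rot: [3.142, 0.0, -0.127]
force: [-2.0, 0.2, 0.1]
width: 0.0156
gripper_force: 40.0
t: 17.12
eef_pos: [0.4452, 0.0659, 0.2049]
ee_rot: [-3.141, -0.001, -0.127]
force: [1.9, -1.3, 0.4]
width: 0.0157
gripper_force: 40.0
t: 17.5
eef_pos: [0.4449, 0.0662, 0.2052]
ee_rot: [-3.141, -0.003, -0.126]
force: [6.0, -2.1, 0.4]
width: 0.0158
gripper_force: 40.0
```

```bash
python3 -m jog '[[[1,0,0,0,0,0,5],[1,0,3,0,0,0,5],[1,0,6,0,0,0,5],[1,0,6,0,0,0,5]]]'
python3 -m jog '[[[0,0,2,0,0,0,5],[0,0,4,0,0,0,5],[0,0,6,0,0,0,5],[0,0,6,0,0,0,5]]]'
```

```text
t: 18.0
eef_pos: [0.4447, 0.066, 0.1982]
ee_rot: [-3.142, -0.0, -0.127]
force: [4.8, -0.2, -2.0]
width: 0.0158
gripper_force: 40.0
t: 18.5
eef_pos: [0.4446, 0.0659, 0.1923]
ee_rot: [3.142, 0.0, -0.127]
force: [5.5, -0.6, -2.8]
width: 0.0161
gripper_force: 40.0
```

```bash
python3 -m jog '[[[0.5,0,1.5,0,0,0,5],[0.5,0,3,0,0,0,5],[0.5,0,3,0,0,0,5]]]'
python3 -m jog '[[[0,0,1,0,0,0,5],[0,0,2,0,0,0,5],[0,0,2,0,0,0,5]]]'
```

```text
t: 18.88
eef_pos: [0.4448, 0.0657, 0.1892]
ee_rot: [3.141, 0.001, -0.127]
force: [4.2, -0.8, -3.2]
width: 0.016
gripper_force: 40.0
t: 19.25
eef_pos: [0.4449, 0.0658, 0.1874]
ee_rot: [3.141, 0.0, -0.127]
force: [4.1, -0.9, -1.9]
width: 0.0157
gripper_force: 40.0
```

```bash
python3 -m jog '[[[0,0,1,0,0,0,5],[0,0,2,0,0,0,5],[0,0,2,0,0,0,5]]]'
python3 -m jog '[[[0,0,1,0,0,0,5],[0,0,1.5,0,0,0,5],[0,0,1.5,0,0,0,5]]]'
```

```text
t: 19.62
eef_pos: [0.445, 0.0658, 0.1854]
ee_rot: [3.141, 0.0, -0.127]
force: [3.2, -0.7, -2.4]
width: 0.0161
gripper_force: 40.0
t: 20.0
eef_pos: [0.445, 0.0657, 0.1841]
ee_rot: [3.142, 0.0, -0.127]
force: [2.1, -0.9, 0.2]
width: 0.0157
gripper_force: 40.0
```

```bash
python3 -m jog '[[[0,0,1,0,0,0,5],[0,0,1,0,0,0,5]]]'
python3 - <<'E'
from h import *
im2,d2=grab_frame("side");cv2.imwrite("pics/side3.png",cv2.resize(im2[130:220,220:320],None,fx=6,fy=6,interpolation=cv2.INTER_CUBIC))
E
```

```text
t: 20.25
eef_pos: [0.4451, 0.0658, 0.1833]
ee_rot: [-3.142, -0.0, -0.127]
force: [0.3, -0.8, 3.4]
width: 0.0158
gripper_force: 40.0
```

View pics/side3.png

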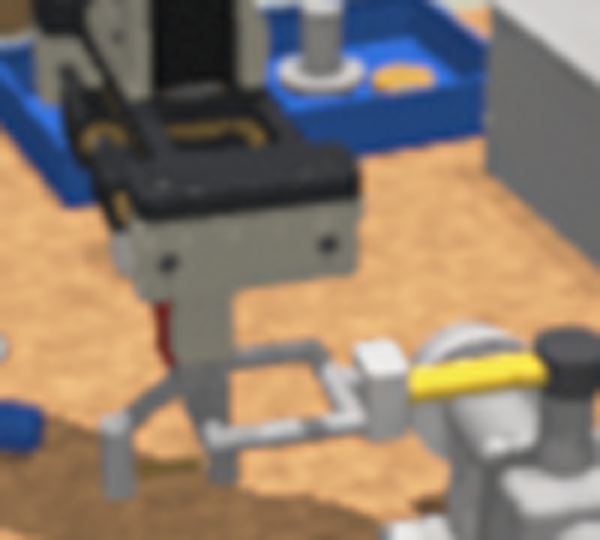

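The side view shows the gate level and shut at (170,465) and the bar inside under the roof, with the nose inside the eye. The sideways gate force has also dropped away, so I'll relieve the load and release.

```bash
python3 -m jog '[[[0,0,-0.5,0,0,0,10],[0,0,-0.5,0,0,0,22],[0,0,-0.5,0,0,0,30],[0,0,-0.5,0,0,0,50],[0,0,-0.5,0,0,0,60],[0,0,-0.5,0,0,0,60],[0,0,-30,0,0,0,60],[0,0,-80,0,0,0,60],[0,0,-130,0,0,0,60],[0,-60,-150,0,0,0,60],[0,-120,-150,0,0,0,60],[0,-180,-150,0,0,0,60],[0,-200,-150,0,0,0,60],[0,-200,-150,0,0,0,60],[0,-200,-150,0,0,0,60],[0,-200,-150,0,0,0,60],[0,-200,-150,0,0,0,60],[0,-200,-150,0,0,0,60]]]' 20
python3 - <<'E'
from h import *
im2,d2=grab_frame("side");a=cv2.resize(im2[130:220,220:320],None,fx=4,fy=4,interpolation=cv2.INTER_CUBIC)
im,d=grab_frame("top");P=cloud(d,camera_params("top"));b=cv2.resize(im[120:210,210:310],None,fx=4,fy=4,interpolation=cv2.INTER_CUBIC)
cv2.imwrite("pics/end.png",np.hstack([a,b]))
I=im.astype(int);m=(I[...,2]>120)&(I[...,1]>120)&(I[...,0]<60)&(P[...,2]>.14)&(P[...,2]<.17);Q=P[m];u,ss,vt=np.linalg.svd(Q[:,:2]-Q[:,:2].mean(0));print(len(Q),np.arctan2(abs(vt[0][0]),abs(vt[0][1])))
E
```

```text
t: 22.55
eef_pos: [0.4704, 0.2637, 0.3334]
ee_rot: [-3.141, -0.0, -0.127]
force: [0.3, -0.2, -0.1]
width: 0.0597
gripper_force: 0.0
118 1.4351035939433125
```

View pics/end.png

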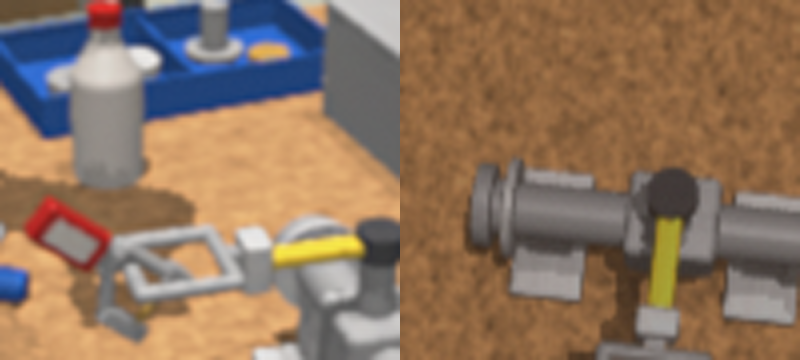

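The hook has tipped outward on the bar (handle at (70,235)) and hangs captive. The lever is still closed. I'll wait and check that it is at rest.

```bash
python3 -m jog '[[[0,0,0,0,0,0,60],[0,0,0,0,0,0,60],[0,0,0,0,0,0,60],[0,0,0,0,0,0,60],[0,0,0,0,0,0,60],[0,0,0,0,0,0,60],[0,0,0,0,0,0,60],[0,0,0,0,0,0,60],[0,0,0,0,0,0,60],[0,0,0,0,0,0,60],[0,0,0,0,0,0,60],[0,0,0,0,0,0,60],[0,0,0,0,0,0,60],[0,0,0,0,0,0,60],[0,0,0,0,0,0,60],[0,0,0,0,0,0,60]]]'
python3 - <<'E'
from h import *
def red():
    im,d=grab_frame("side");I=im[160:220,215:270].astype(int);m=(I[...,2]>1.8*I[...,1])&(I[...,2]>1.8*I[...,0])&(I[...,2]>90);y,x=np.where(m);return im,len(x),x.mean()+215,y.mean()+160
for i in range(4): r=red();print(r[1:])
cv2.imwrite("pics/end2.png",cv2.resize(r[0][160:225,215:300],None,fx=7,fy=7,interpolation=cv2.INTER_CUBIC))
E
```

```text
t: 24.65
eef_pos: [0.4704, 0.2642, 0.333]
ee_rot: [3.142, 0.0, -0.127]
force: [-0.0, -0.4, -0.0]
width: 0.0598
gripper_force: 0.0
(143, np.float64(236.13286713286715), np.float64(186.42657342657344))
(145, np.float64(236.04827586206898), np.float64(186.4758620689655))
(143, np.float64(236.04895104895104), np.float64(186.37062937062936))
(145, np.float64(236.06206896551726), np.float64(186.3793103448276))
```

View pics/end2.png

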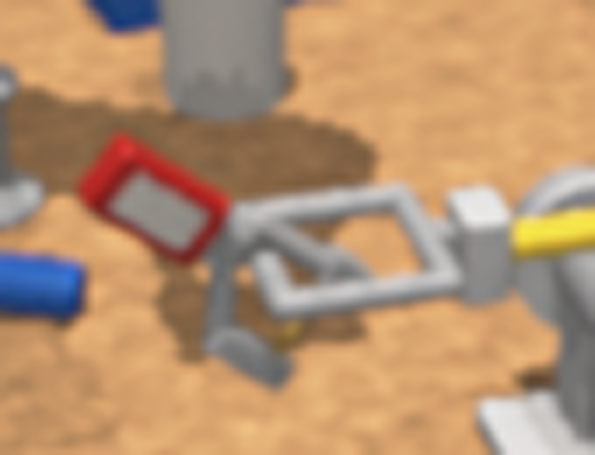

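```bash
python3 -c "
from h import *
print(arm.job_done())"
```

```text
the job is handed in; nothing more can be done
None
```

The job is handed in at about 25 s; no verdict came back. The lever is closed, the red hook hangs at rest on the eye's outer bar with its gate looking shut in the last picture, and the arm is clear.

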